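# Unlock the tube carriage and slide it home

## Robot

A 7-joint arm with a two-finger parallel gripper is mounted at the origin on the work surface. World frame = base frame: x ahead of the robot, y to its left, z up, the work surface at z = 0. Lengths are in m, angles in degrees, forces in N, time in s.
With the tool pointing down it reaches from about 0.425 to 0.875 m from the base axis. Payload 4.7 kg.
Tool frame: the origin (TCP) lies between the finger pads; the fingertips stand 14 mm ahead of it and the grasp point (between the pads) lies 5 mm behind it (env.tip_reach is the distance from the TCP to the fingertips, in m); z points along the fingers, y is the direction in which the jaws open and shut (so a half turn about z gives the same grasp; the last joint's range is limited). The gripper opens to 87 mm and grips with 3 to 60 N. Pads are 19 mm wide; open, the fingers measure 117 mm over their backs; the gripper's body (75 mm by 190 mm) begins 51 mm behind the grasp point.
Start: joints at [-73.104, 18.392, -4.016, 83.108, 1.295, 78.541, -3.26], TCP at [0.18, 0.625, 0.201] pointing down, gripper open.
Joint ranges: [-163.93, 163.93], [-17.29, 119.83], [-79.2, 71.16], [3.27, 140.29], [-89.18, 269.18], [5.43, 117.66], [-154.24, 154.24]. Speed limits (degrees/s): [147.25, 147.25, 180, 180, 180, 180, 180].

## Interface

Orientations are given as [roll, pitch, yaw] about the fixed x, y, z axes, in that order (R = Rz(yaw) Ry(pitch) Rx(roll)).
In Python, from cell import env gives the robot as it stands. The module is installed in compiled form; this text tells all that it offers.
- The arm moves only by the shell command python3 -m pendant 'ROWS' [FORCE]. ROWS is JSON, a list of rows, each an object of numbers: "rx", "ry", "rz": the turn, a rotation vector about the tool's x, y, z in degrees; "tx", "ty", "tz": the shift along the tool's x, y, z in mm; "jaw": the finger opening in mm, from 0 to 87. In form: [{"rx": .., "ry": .., "rz": .., "tx": .., "ty": .., "tz": .., "jaw": ..}, ...]. A call has 1 to 20 rows; each row shifts and turns the commanded pose from where the row before left it, along the tool's axes as they then stand; what a row does not reach is not made up. A row lasts 1/12 s, in which the tool goes at most 41.7 mm and 7.16 degrees, less where a joint would pass 70% of its speed; a pose out of reach is approached as far as the arm can. A call with a gripper value outside its range is refused whole. The fingers move at their own pace and stop on an object; FORCE is the grip in N (left out, the last holds). Time passes only in rows, so rows that do not move let the fingers close. It gives the time, the measured TCP pose, the force and the opening at its end, in the units of the state.
- env.get_obs(): the state, without advancing time (a new reading comes with each control period).
- env.read_camera(name): name is "scene" or "top"; returns a dict with "img" (480x640x3 uint8, red, green, blue), "range_z" (480x640 float32, m along the optical axis (not along the pixel's ray), 0 where there is no reading), "vertical_fov" (degrees; the focal length in pixels is half the picture's height over the tangent of half this angle, whatever the lens; pixels are square), "cx", "cy" (the principal point, pixels), "distortion" ([k1, k2, p1, p2, k3] as OpenCV has them; the pictures are not rectified), "world_to_cam" (4x4, takes a point from world to camera coordinates). Camera axes: x right, y up, looking along -z (the intrinsics and any distortion apply to the point x, -y, -z); pixel columns grow to the right and rows downward; lengths in m; the calibration is good to about 2 mm. A picture is of the moment at which its call begins.
- env.sign_off(): hands the job in, once; it reports no verdict.
The state is a dict: "time_s": time; "qpos": joint angles; "joint_velocities": joint speeds; "effort": joint torques, N m; "tool_pos": TCP position; "tool_rot": TCP orientation; "force": force on the tool from outside, world axes, zero at the start; "wrist_torque": the same for the moment, N m; "grip_width": finger opening in m.
Only numpy, scipy, OpenCV 4.12 (cv2) and the standard library are available. Lean on these libraries where they do the work, as an engineer would, in place of code of your own. Each camera call takes 0.05 s, during which the arm holds its last target.

## Task

Press down the round lock button at the rear of the tube carriage and, keeping it held down, push the carriage along its rail all the way against the end stop; then let go, so that the button springs back up and locks the carriage there. Use only fingertip pressing and pushing: leave the tubes standing in their rack, and do not disturb the other things on the bench.

Things in the scene. Friction and masses are not known exactly. Their poses are not given: they have to be found in the camera images.
- rail: White and aluminium slide rail fixed to the bench, 400 mm long, 76 mm wide, 32 mm high. Origin: centre of its underside, on the bench. Its +x axis runs along the rail in the sliding direction, from the carriage's locked start to the end stop; z is up.
- carriage (a joint): How far (m) the white tube carriage (150 x 64 mm, cannot leave the rail) has slid along the rail's +x: 0 at its locked start, 0.12 to 0.18 at the end stop, depending on where that is set. About 1.5 N of friction; 2.5 mm of play when locked. Rear end: lock button on a grey housing, 40 x 46 mm, top 76 mm above the bench. Front: tube rack, caps up to 115 mm above the bench.
- button_top (a point): Centre of the top face of the lock button: a round white button of 24 mm diameter, 88 mm above the bench when up; it travels with the carriage. Its centre lies on the rail's centre line, 127 mm behind the carriage's front face. Pressed, it can carry the carriage along by friction under the fingertip.
- push_plate (a point): Middle of the top edge, rear face, of the push plate: an upright white plate fixed to the carriage 20 mm ahead (+x) of the button's centre, 6 mm thick, 56 mm wide, top 100 mm above the bench. A fingertip on the button can push forward against it.
- lock_button (a joint): How far (m) the lock button is pressed: 0 up, 0.008 fully down (hard stop). Spring: 2 N to start, 5 N fully down. Its steel bolt clears the lock bars when pressed over 5.5 mm. One bar holds it at the start; it must also be down to pass a second bar, fixed to the end stop, and springs up behind that one, locking, only within 2.5 mm of the stop block.
- carriage_front (a point): Centre of the lower edge of the carriage's front face, 32 mm above the bench; moves with the carriage, axes parallel to the rail's. This face meets the end stop.
- end_stop: Aluminium stop block clamped across the rail (35 mm along the rail, 70 mm wide, from 32 to 58 mm above the bench), fixed. Origin: on the bench under the middle of the face that the carriage meets; axes parallel to the rail's, the carriage comes from -x. Carriage home: point carriage_front at x = 0 of this frame.
- tube0: Capped sample tube, 12 mm diameter, 73 mm tall, purple cap of 16 mm, standing loose in the carriage's rack. Origin: centre of its foot. Rides along; to be left standing in the rack.
- tube1: Capped sample tube, 12 mm diameter, 73 mm tall, purple cap of 16 mm, standing loose in the carriage's rack. Origin: centre of its foot. Rides along; to be left standing in the rack.
- tube2: Capped sample tube, 12 mm diameter, 73 mm tall, purple cap of 16 mm, standing loose in the carriage's rack. Origin: centre of its foot. Rides along; to be left standing in the rack.
- tube3: Capped sample tube, 12 mm diameter, 73 mm tall, purple cap of 16 mm, standing loose in the carriage's rack. Origin: centre of its foot. Rides along; to be left standing in the rack.
- specimen_cup: Lidded specimen cup, 54 mm diameter, 62 mm tall, loose on the bench near the rail. Origin: centre of its underside. To be left alone.
- label_roll: Roll of paper labels lying flat, 68 mm diameter, 26 mm high, loose on the bench near the rail. Origin: centre of its underside. To be left alone.
- reagent: Small reagent bottle, 38 mm diameter, 75 mm tall, loose on the bench near the rail. Origin: centre of its underside. To be left alone.
- slide_box: Slide box, 87 x 52 x 26 mm, loose on the bench near the rail. Origin: centre of its underside. To be left alone.
- timer: Bench timer, 65 x 60 x 18 mm, loose on the bench near the rail. Origin: centre of its underside. To be left alone.
- forceps: Steel forceps lying flat, 120 mm long, 6 mm high, loose on the bench near the rail. Origin: centre of its underside. To be left alone.
- tray: Open steel tray, 90 x 130 x 22 mm, loose on the bench near the rail. Origin: centre of its underside. To be left alone.
Not all that is in view belongs to the job. Leave any brown, orange or turquoise look-alike of the tube0 alone.

How it is judged (in metres and radians):
On the way, in this order (a step that is already met when the one before it is completed fails the run):
1. the lock button is pressed down with the carriage still at its start (value of joint lock_button above 0.005 m and value of joint carriage below 0.01 m), for 0.1 s.
2. the carriage is under way with the button held down (value of joint lock_button above 0.003 m and value of joint carriage above 0.05 m), for 0.1 s.
At the end, for the whole second after the job is handed in: The carriage's front face is within 3 mm of the end stop and at rest, the lock button is up again (pressed less than 2 mm), and all four tubes stand in their rack, tilted less than 0.25 rad and not raised (x of carriage_front in the frame of end_stop between -0.003 and 0.003 m and value of joint lock_button below 0.002 m and velocity of joint carriage between -0.005 and 0.005 m/s and angle between each of tube0, tube1, tube2, tube3's own z axis and vertical below 0.25 rad and z of each of tube0, tube1, tube2, tube3 in the frame of carriage_front below 0.018 m); the robot touches nothing.
It fails at once if the lock button was let up while the carriage was between its start and the end stop (more than 15 mm from either) (value of joint carriage above 0.015 m and x of carriage_front in the frame of end_stop below -0.015 m and value of joint lock_button below 0.002 m).
It fails at once if a tube was lifted in its rack by more than 10 mm or tipped (z of any of tube0, tube1, tube2, tube3 in the frame of carriage_front above 0.02 m or angle between any of tube0, tube1, tube2, tube3's own z axis and vertical above 0.4 rad).
It fails at once if another thing on the bench was moved by more than 20 mm or lifted (distance of any of specimen_cup, label_roll, reagent, slide_box, timer, forceps, tray from where it was at the start of the episode above 0.02 m or height (world z) of any of specimen_cup, label_roll, reagent, slide_box, timer, forceps, tray above 0.015 m).
It also fails if it takes over 38 s, if anything falls off the work surface, if the arm or the gripper's body presses on something with over 40 N, if the wrist force passes 120 N, or if a joint passes its speed limit or range.

## Working session

There is one attempt and no reset: what is moved stays moved. The work goes in short steps, Python scripts to look and compute and a shell command to move; the robot and the scene stay as the last step left them, time stands still between calls to the robot, and variables do not carry over. Pictures are saved under pics/ and viewed, and the job is handed in when it is done.

```bash
mkdir -p pics; cat > h.py <<'E'
import numpy as np,cv2
from cell import env
def cam(n):
    c=env.read_camera(n); f=240/np.tan(np.radians(c["vertical_fov"])/2)
    K=np.array([[f,0,c["cx"]],[0,f,c["cy"]],[0,0,1.]]); return c,K,np.array(c["distortion"],float)
def rays(c,K,D,px):
    u=cv2.undistortPoints(np.array(px,float).reshape(-1,1,2),K,D).reshape(-1,2)
    d=np.c_[u[:,0],-u[:,1],-np.ones(len(u))]
    M=np.linalg.inv(c["world_to_cam"]); return M[:3,3], d@M[:3,:3].T
def onplane(c,K,D,px,z):
    o,d=rays(c,K,D,px); return o+d*((z-o[2])/d[:,2])[:,None]
def proj(c,K,D,P):
    P=np.array(P,float).reshape(-1,3); q=P@c["world_to_cam"][:3,:3].T+c["world_to_cam"][:3,3]
    q=q*[1,-1,-1]; return cv2.projectPoints(q,np.zeros(3),np.zeros(3),K,D)[0].reshape(-1,2)
def cloud(c,K,D):
    v,u=np.mgrid[0:480,0:640]; o,d=rays(c,K,D,np.c_[u.ravel(),v.ravel()])
    return (o+d*c["range_z"].reshape(-1,1)).reshape(480,640,3)
E
python3 - <<'E'
from h import *
for n in("scene","top"):
    c,K,D=cam(n); cv2.imwrite(f"pics/{n}0.png",c["img"][:,:,::-1]); print(n,K[0],D,np.linalg.inv(c["world_to_cam"])[:3].round(3).tolist(),(c["range_z"]>0).mean())
o=env.get_obs(); print(o, env.tip_reach)
E
```

```text
scene [548.29215919   0.         310.44051828] [0.02578388 0.         0.         0.         0.        ] [[0.215, -0.702, 0.679, 1.208], [0.976, 0.169, -0.135, -0.099], [-0.019, 0.692, 0.722, 0.723]] 0.99611328125
top [562.58292675   0.         322.70635426] [-0.0786167  0.         0.         0.         0.       ] [[-0.018, 0.995, -0.093, 0.498], [-1.0, -0.019, -0.002, 0.002], [-0.004, 0.093, 0.996, 0.995]] 0.9959700520833333
{'time_s': 0.1, 'qpos': array([-73.10345901,  18.43732278,  -4.01612659,  83.16607657,
         1.29550337,  78.54134328,  -3.25990657]), 'joint_velocities': array([-0.06374376, -0.23638767,  0.00573721, -0.13202477, -0.01163476,
        0.10195497,  0.05220093]), 'effort': array([-1.74525971e-04, -4.92572844e+01, -4.05953033e-01, -3.13401854e+01,
       -6.42274157e-02,  3.94182396e-02,  5.79898369e-05]), 'tool_pos': array([0.18003241, 0.6240265 , 0.19965863]), 'tool_rot': array([-1.79900518e+02,  5.66164080e-03,  1.63913777e+02]), 'force': array([ 0.16047173, -0.55899562, -0.98838695]), 'wrist_torque': array([-0.04657134, -0.01851151,  0.01754675]), 'grip_width': 0.08685327538930195} 0.014
```

View pics/scene0.png

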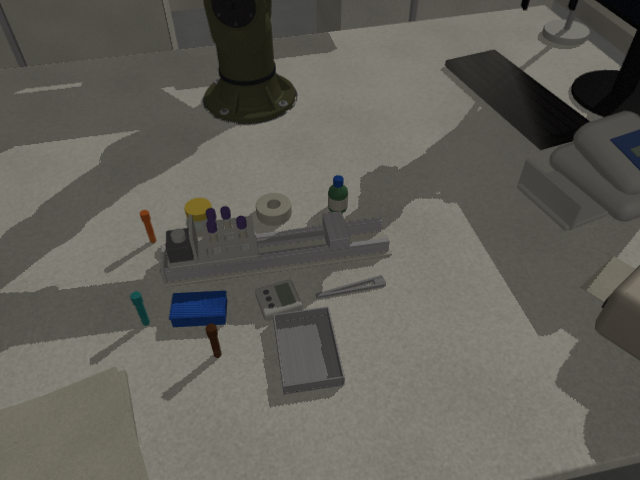

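View pics/top0.png

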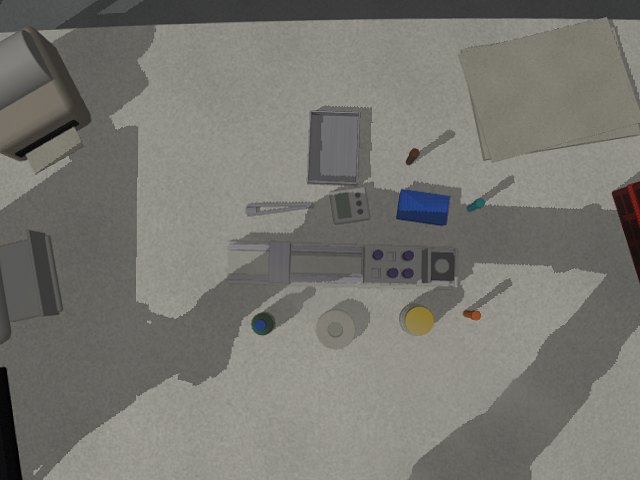

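Top view: carriage at (365–457, 245–285) with button (442,266), push plate about (426,265) and stop block (279,262). The scene view shows the button at (179,237). Candidates for the button: white disc at (442,266), label roll core (336,330), yellow cup lid (418,321), orange cap (475,315). I choose the disc on the grey housing and check it in a crop.

```bash
python3 - <<'E'
from h import *
c,K,D=cam("top"); im=c["img"][225:305,220:480,::-1]
cv2.imwrite("pics/topc.png",cv2.resize(im,None,fx=3,fy=3,interpolation=cv2.INTER_CUBIC)*1)
P=cloud(c,K,D); 
for v in (255,266,276):
  print(v,[(u,*(P[v,u]*1000).round().astype(int)) for u in range(414,464,3)])
print([(u,*(P[262,u]*1000).round().astype(int)) for u in range(262,300,2)])
print([(u,*(P[262,u]*1000).round().astype(int)) for u in range(355,370,1)])
s,K2,D2=cam("scene"); im=s["img"][170:290,140:400,::-1]
cv2.imwrite("pics/scc.png",np.clip(cv2.resize(im,None,fx=3,fy=3,interpolation=cv2.INTER_CUBIC)*1.5,0,255).astype(np.uint8))
np.save("ct.npy",P)
E
```

```text
255 [(414, np.int64(550), np.int64(-145), np.int64(77)), (417, np.int64(551), np.int64(-155), np.int64(45)), (420, np.int64(551), np.int64(-161), np.int64(43)), (423, np.int64(550), np.int64(-162), np.int64(64)), (426, np.int64(549), np.int64(-162), np.int64(90)), (429, np.int64(548), np.int64(-165), np.int64(100)), (432, np.int64(549), np.int64(-175), np.int64(73)), (435, np.int64(549), np.int64(-179), np.int64(78)), (438, np.int64(549), np.int64(-185), np.int64(75)), (441, np.int64(549), np.int64(-189), np.int64(78)), (444, np.int64(549), np.int64(-195), np.int64(74)), (447, np.int64(549), np.int64(-199), np.int64(77)), (450, np.int64(549), np.int64(-204), np.int64(76)), (453, np.int64(549), np.int64(-210), np.int64(75)), (456, np.int64(551), np.int64(-225), np.int64(31)), (459, np.int64(553), np.int64(-238), np.int64(-2)), (462, np.int64(553), np.int64(-244), np.int64(-4))]
266 [(414, np.int64(532), np.int64(-144), np.int64(75)), (417, np.int64(533), np.int64(-155), np.int64(43)), (420, np.int64(533), np.int64(-160), np.int64(44)), (423, np.int64(532), np.int64(-161), np.int64(63)
[... 2572 characters left out ...]
p.int64(543), np.int64(-53), np.int64(8)), (357, np.int64(543), np.int64(-55), np.int64(6)), (358, np.int64(543), np.int64(-57), np.int64(8)), (359, np.int64(543), np.int64(-59), np.int64(6)), (360, np.int64(543), np.int64(-60), np.int64(7)), (361, np.int64(543), np.int64(-62), np.int64(4)), (362, np.int64(541), np.int64(-62), np.int64(43)), (363, np.int64(541), np.int64(-63), np.int64(51)), (364, np.int64(540), np.int64(-63), np.int64(76)), (365, np.int64(540), np.int64(-64), np.int64(74)), (366, np.int64(540), np.int64(-66), np.int64(77)), (367, np.int64(540), np.int64(-67), np.int64(80)), (368, np.int64(540), np.int64(-69), np.int64(81)), (369, np.int64(540), np.int64(-71), np.int64(77))]
```

View pics/topc.png

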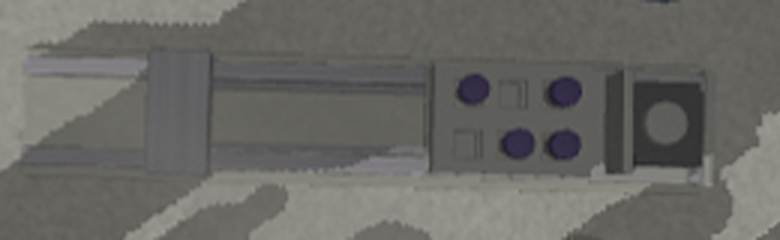

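View pics/scc.png

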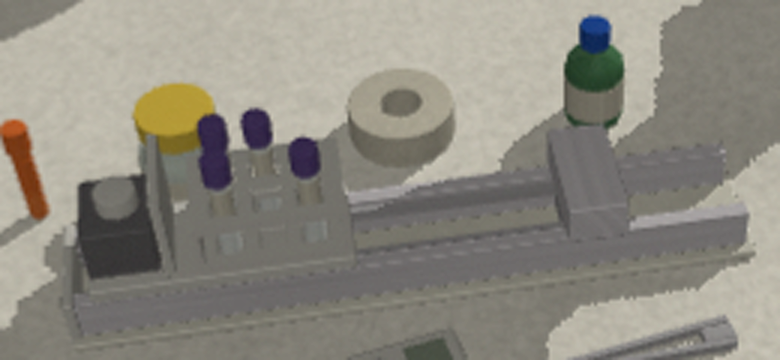

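```bash
python3 - <<'E'
from h import *
c,K,D=cam("top"); P=cloud(c,K,D); 
R=P[235:295,220:470].reshape(-1,3)
# stop block: z .052-.064 , y .05...0.11
def box(m,n):
    q=R[m]; r=cv2.minAreaRect((q[:,:2]*1000).astype(np.float32)); print(n,len(q),np.round(r[0],1),np.round(r[1],1),round(r[2],2)); return q
b=box((R[:,2]>.050)&(R[:,2]<.066)&(R[:,1]>.04)&(R[:,1]<.11),"stop")
b=box((R[:,2]>.066)&(R[:,2]<.082)&(R[:,1]<-.168),"housing")
b=box((R[:,2]>.083)&(R[:,2]<.096)&(R[:,1]<-.172),"button"); print(b.mean(0))
b=box((R[:,2]>.095)&(R[:,2]<.106)&(R[:,1]<-.15),"plate"); print(b.mean(0))
b=box((R[:,2]>.066)&(R[:,2]<.084)&(R[:,1]>-.152)&(R[:,1]<0),"rack")
b=box((R[:,2]>.025)&(R[:,2]<.037),"railtop")
g=cv2.cvtColor(c["img"],cv2.COLOR_RGB2GRAY)
h=cv2.HoughCircles(cv2.resize(g[245:290,425:460],None,fx=6,fy=6,interpolation=cv2.INTER_CUBIC),cv2.HOUGH_GRADIENT,1,50,param1=60,param2=15,minRadius=30,maxRadius=60)
print(h)
if h is not None:
    px=h[0,:1,:2]/6+[425,245]; print(px,onplane(c,K,D,px,.088))
s,K2,D2=cam("scene"); px=[[140+115/3,170+187/3]]; print(proj(s,K2,D2,[[.530,-.187,.088]]))
E
```

```text
stop 862 [543.6  78.8] [35.4 67.2] 88.42
housing 470 [ 531.8 -190.6] [37.6 44.5] 88.73
button 170 [ 531.6 -187.7] [22.8 22.3] 40.24
[ 0.53171334 -0.18741129  0.0875713 ]
plate 145 [ 532.8 -164.2] [ 6.6 55.9] 85.86
[ 0.53336434 -0.16406304  0.09948981]
rack 1378 [ 535.4 -105.1] [85.7 60.5] 88.24
railtop 1887 [538.6 -29.3] [396.9  65.5] 87.57
None
[[177.4751151  232.61067851]]
```

```bash
python3 -m pendant '[{"rz":7,"tz":-5,"jaw":0},{"rz":7,"jaw":0},{"rz":7,"jaw":0},{"rz":7,"jaw":0},{"rz":7,"jaw":0},{"rz":7,"jaw":0},{"rz":7,"jaw":0},{"rz":7,"jaw":0},{"rz":7,"jaw":0},{"rz":7,"jaw":0},{"rz":4,"jaw":0},{"jaw":0}]' 20
```

```text
invalid input at $[0]: expected keys rx, ry, rz, tx, ty, tz, jaw
```

```bash
python3 -m pendant '[{"rx":0,"ry":0,"rz":7,"tx":0,"ty":0,"tz":0,"jaw":0},{"rx":0,"ry":0,"rz":7,"tx":0,"ty":0,"tz":0,"jaw":0},{"rx":0,"ry":0,"rz":7,"tx":0,"ty":0,"tz":0,"jaw":0},{"rx":0,"ry":0,"rz":7,"tx":0,"ty":0,"tz":0,"jaw":0},{"rx":0,"ry":0,"rz":7,"tx":0,"ty":0,"tz":0,"jaw":0},{"rx":0,"ry":0,"rz":7,"tx":0,"ty":0,"tz":0,"jaw":0},{"rx":0,"ry":0,"rz":7,"tx":0,"ty":0,"tz":0,"jaw":0},{"rx":0,"ry":0,"rz":7,"tx":0,"ty":0,"tz":0,"jaw":0},{"rx":0,"ry":0,"rz":7,"tx":0,"ty":0,"tz":0,"jaw":0},{"rx":0,"ry":0,"rz":7,"tx":0,"ty":0,"tz":0,"jaw":0},{"rx":0,"ry":0,"rz":6.4,"tx":0,"ty":0,"tz":0,"jaw":0},{"rx":0,"ry":0,"rz":0,"tx":0,"ty":0,"tz":0,"jaw":0},{"rx":0,"ry":0,"rz":0,"tx":0,"ty":0,"tz":0,"jaw":0}]' 20; python3 -c "
from h import *
print(env.get_obs())"
```

```text
time_s: 1.38
tool_pos: [0.1801, 0.6245, 0.2006]
tool_rot: [180.0, 0.0, 87.7]
force: [-0.3, 0.5, -0.4]
grip_width: 0.0084
{'time_s': 1.3833, 'qpos': array([-80.86630852,  18.23136778,   5.86518405,  83.43932318,
        -1.86137015,  78.42819907, -77.21872431]), 'joint_velocities': array([ 0.27652025,  0.02637007, -0.40086256,  0.00598898, -0.04746354,
        0.03854301,  0.57634632]), 'effort': array([-2.83141946e-02, -4.88031220e+01,  1.47146400e+00, -3.13568115e+01,
       -3.32714862e-02, -6.81091310e-02, -2.06453931e-01]), 'tool_pos': array([0.18005832, 0.62453667, 0.20060963]), 'tool_rot': array([1.79992472e+02, 5.51808822e-03, 8.77012954e+01]), 'force': array([-0.3122146 ,  0.50405259, -0.43521395]), 'wrist_torque': array([-0.14551245,  0.01733204, -0.00502746]), 'grip_width': 0.008361742384053765}
```

```bash
python3 -m pendant '[{"rx":0,"ry":0,"rz":0,"tx":-21,"ty":31,"tz":0,"jaw":0},{"rx":0,"ry":0,"rz":0,"tx":-21,"ty":31,"tz":0,"jaw":0},{"rx":0,"ry":0,"rz":0,"tx":-21,"ty":31,"tz":0,"jaw":0},{"rx":0,"ry":0,"rz":0,"tx":-21,"ty":31,"tz":0,"jaw":0},{"rx":0,"ry":0,"rz":0,"tx":-21,"ty":31,"tz":0,"jaw":0},{"rx":0,"ry":0,"rz":0,"tx":-21,"ty":31,"tz":0,"jaw":0},{"rx":0,"ry":0,"rz":0,"tx":-21,"ty":31,"tz":0,"jaw":0},{"rx":0,"ry":0,"rz":0,"tx":-21,"ty":31,"tz":0,"jaw":0},{"rx":0,"ry":0,"rz":0,"tx":-21,"ty":31,"tz":0,"jaw":0},{"rx":0,"ry":0,"rz":0,"tx":-21,"ty":31,"tz":0,"jaw":0},{"rx":0,"ry":0,"rz":0,"tx":0,"ty":0,"tz":0,"jaw":0}]'
```

```text
time_s: 2.3
tool_pos: [0.4889, 0.3927, 0.201]
tool_rot: [179.7, 0.2, 86.9]
force: [1.2, -1.6, -0.6]
grip_width: 0.0002
```

```bash
python3 -m pendant '[{"rx":0,"ry":0,"rz":0,"tx":-35,"ty":4,"tz":0,"jaw":0},{"rx":0,"ry":0,"rz":0,"tx":-35,"ty":4,"tz":0,"jaw":0},{"rx":0,"ry":0,"rz":0,"tx":-35,"ty":4,"tz":0,"jaw":0},{"rx":0,"ry":0,"rz":0,"tx":-35,"ty":4,"tz":0,"jaw":0},{"rx":0,"ry":0,"rz":0,"tx":-35,"ty":4,"tz":0,"jaw":0},{"rx":0,"ry":0,"rz":0,"tx":-35,"ty":4,"tz":0,"jaw":0},{"rx":0,"ry":0,"rz":0,"tx":-35,"ty":4,"tz":0,"jaw":0},{"rx":0,"ry":0,"rz":0,"tx":-35,"ty":4,"tz":0,"jaw":0},{"rx":0,"ry":0,"rz":0,"tx":-35,"ty":4,"tz":0,"jaw":0},{"rx":0,"ry":0,"rz":0,"tx":-35,"ty":4,"tz":0,"jaw":0},{"rx":0,"ry":0,"rz":0,"tx":-35,"ty":4,"tz":0,"jaw":0},{"rx":0,"ry":0,"rz":0,"tx":-35,"ty":4,"tz":0,"jaw":0},{"rx":0,"ry":0,"rz":0,"tx":-35,"ty":4,"tz":0,"jaw":0},{"rx":0,"ry":0,"rz":0,"tx":-35,"ty":4,"tz":0,"jaw":0},{"rx":0,"ry":0,"rz":0,"tx":-35,"ty":4,"tz":0,"jaw":0},{"rx":0,"ry":0,"rz":0,"tx":-35,"ty":4,"tz":0,"jaw":0},{"rx":0,"ry":0,"rz":0,"tx":0,"ty":0,"tz":0,"jaw":0},{"rx":0,"ry":0,"rz":0,"tx":0,"ty":0,"tz":0,"jaw":0},{"rx":0,"ry":0,"rz":0,"tx":0,"ty":0,"tz":0,"jaw":0}]'; cat > go.py <<'E'
from h import *
from scipy.spatial.transform import Rotation as Ro
import sys
o=env.get_obs(); t=np.array([float(a) for a in sys.argv[1:4]]); R=Ro.from_euler("xyz",o["tool_rot"],degrees=True)
print(o["time_s"],o["tool_pos"].round(4),o["tool_rot"].round(2),"tool mm",(R.inv().apply(t-o["tool_pos"])*1000).round(1),"F",o["force"].round(1))
E
python3 go.py .5319 -.1817 .13
```

```text
time_s: 3.88
tool_pos: [0.5204, -0.1601, 0.2005]
tool_rot: [-180.0, -0.0, 87.6]
force: [-0.1, 0.7, -0.3]
grip_width: 0.0005
3.8833 [ 0.5204 -0.1601  0.2005] [-1.7999e+02 -5.0000e-02  8.7620e+01] tool mm [-21.2  12.4  70.5] F [-0.1  0.7 -0.3]
```

```bash
python3 -m pendant '[{"rx":0,"ry":0,"rz":0.1,"tx":-11,"ty":6,"tz":25,"jaw":0},{"rx":0,"ry":0,"rz":0,"tx":-10,"ty":6,"tz":25,"jaw":0},{"rx":0,"ry":0,"rz":0,"tx":0,"ty":0,"tz":20,"jaw":0},{"rx":0,"ry":0,"rz":0,"tx":0,"ty":0,"tz":12,"jaw":0},{"rx":0,"ry":0,"rz":0,"tx":0,"ty":0,"tz":0,"jaw":0},{"rx":0,"ry":0,"rz":0,"tx":0,"ty":0,"tz":0,"jaw":0},{"rx":0,"ry":0,"rz":0,"tx":0,"ty":0,"tz":0,"jaw":0}]'; python3 go.py .5319 -.1817 .102; python3 - <<'E'
from h import *
s,K,D=cam("scene"); im=s["img"][150:290,130:270,::-1]
cv2.imwrite("pics/sc2.png",np.clip(cv2.resize(im,None,fx=4,fy=4,interpolation=cv2.INTER_CUBIC)*1.5,0,255).astype(np.uint8))
E
```

```text
time_s: 4.47
tool_pos: [0.5325, -0.1816, 0.1199]
tool_rot: [179.9, -0.0, 87.5]
force: [-0.3, -0.7, 0.4]
grip_width: 0.0003
4.4667 [ 0.5325 -0.1816  0.1199] [ 1.7989e+02 -2.0000e-02  8.7520e+01] tool mm [-0.1 -0.6 17.9] F [-0.3 -0.7  0.4]
```

View pics/sc2.png

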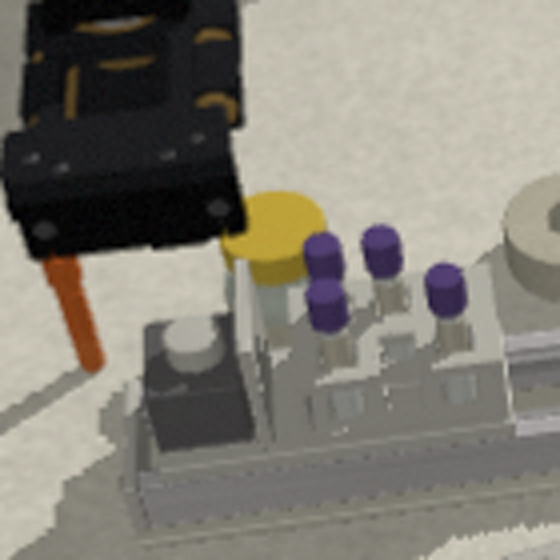

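The crop shows the button (192,340 in crop) still uncovered, and the black gripper body at (125,190) with no fingertips where I expect them. I check by projection before descending.

```bash
python3 - <<'E'
from h import *
s,K,D=cam("scene"); o=env.get_obs(); t=o["tool_pos"]; print(t,o["qpos"].round(1))
p=proj(s,K,D,[t,t-[0,0,.014],t+[0,0,.056]]);q=proj(s,K,D,[[.5316,-.1877,.088]]);print(p,q)
im=np.clip(s["img"][:,:,::-1]*1.5,0,255).astype(np.uint8).copy()
for a,b in p: cv2.circle(im,(int(a),int(b)),2,(0,0,255),-1)
cv2.imwrite("pics/sc3.png",cv2.resize(im[60:360,50:450],None,fx=2,fy=2))
c,K,D=cam("top"); p=proj(c,K,D,[t-[0,0,.014]]);print(p)
im=np.clip(c["img"][:,:,::-1]*1.5,0,255).astype(np.uint8).copy()
cv2.circle(im,(int(p[0,0]),int(p[0,1])),2,(0,0,255),-1)
cv2.imwrite("pics/top3.png",cv2.resize(im[160:360,300:560],None,fx=3,fy=3))
E
```

```text
[ 0.53257792 -0.1821699   0.1201755 ] [-22.1  13.1  43.8 103.2  -9.9  67.4  22.2]
[[176.69348333 219.01780085]
 [178.38358897 225.27967523]
 [169.51386513 192.45452199]] [[177.09519898 233.34672111]]
[[440.72633489 264.24334556]]
```

View pics/sc3.png

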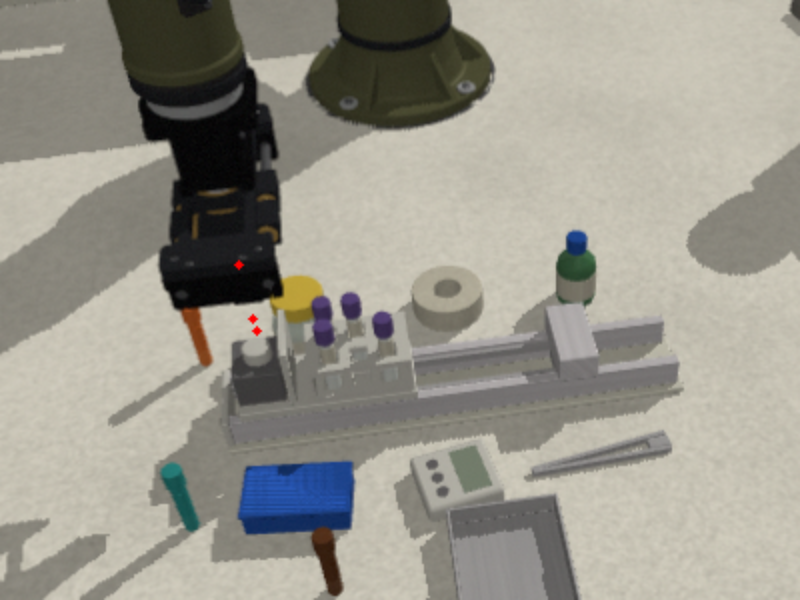

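View pics/top3.png

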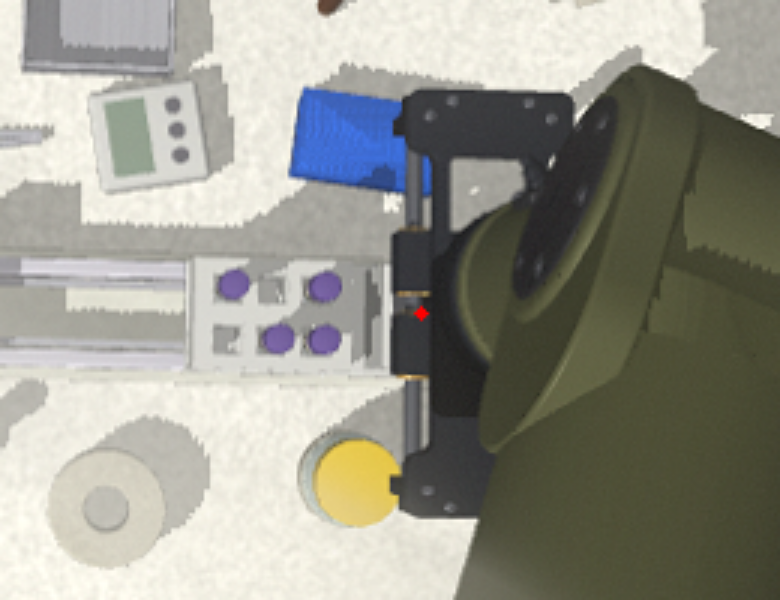

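```bash
python3 - <<'E'
from h import *
s,K,D=cam("scene"); P=cloud(s,K,D); im=s["img"]
for v in range(190,240,3):
  print(v,[(u,im[v,u].mean().round().astype(int).item(),(P[v,u]*1000).round().astype(int).tolist()) for u in range(150,196,9)])
c,K,D=cam("top"); P=cloud(c,K,D); im=c["img"]
for v in (232,240,250,258,266,275,285):
  print(v,[(u,im[v,u].mean().round().astype(int).item(),(P[v,u]*1000).round().astype(int).tolist()) for u in range(428,446,4)])
E
```

```text
190 [(150, 22, [619, -195, 255]), (159, 21, [622, -183, 256]), (168, 19, [627, -172, 257]), (177, 16, [627, -160, 255]), (186, 14, [626, -149, 252]), (195, 127, [321, -158, 1])]
193 [(150, 15, [624, -195, 255]), (159, 11, [627, -184, 254]), (168, 15, [627, -173, 252]), (177, 13, [629, -161, 252]), (186, 10, [626, -150, 247]), (195, 126, [330, -159, 0])]
196 [(150, 12, [625, -196, 250]), (159, 9, [625, -185, 248]), (168, 10, [626, -174, 246]), (177, 4, [624, -163, 242]), (186, 7, [624, -151, 240]), (195, 127, [339, -159, 1])]
199 [(150, 6, [627, -197, 246]), (159, 5, [624, -186, 242]), (168, 3, [623, -175, 239]), (177, 3, [625, -164, 238]), (186, 6, [620, -152, 232]), (195, 90, [424, -155, 64])]
202 [(150, 7, [624, -199, 240]), (159, 8, [625, -187, 238]), (168, 5, [618, -177, 229]), (177, 6, [618, -165, 227]), (186, 23, [620, -153, 227]), (195, 91, [434, -155, 66])]
205 [(150, 6, [619, -201, 230]), (159, 5, [619, -189, 228]), (168, 7, [618, -178, 224]), (177, 3, [617, -166, 221]), (186, 6, [619, -154, 220]), (195, 89, [440, -156, 64])]
208 [(150, 2, [618, -202, 224]), (159, 5, [618, -
[... 2210 characters left out ...]
47, -145, 232]), (436, 38, [547, -150, 235]), (440, 36, [547, -155, 237]), (444, 23, [542, -146, 302])]
258 [(428, 149, [543, -164, 99]), (432, 56, [544, -174, 78]), (436, 96, [536, -150, 231]), (440, 54, [536, -156, 228]), (444, 20, [532, -145, 305])]
266 [(428, 147, [530, -163, 101]), (432, 33, [526, -144, 230]), (436, 38, [525, -149, 236]), (440, 37, [525, -154, 237]), (444, 25, [523, -145, 305])]
275 [(428, 147, [516, -163, 97]), (432, 33, [513, -144, 232]), (436, 38, [513, -149, 235]), (440, 38, [513, -154, 237]), (444, 25, [498, 2, 995])]
285 [(428, 130, [501, -179, 6]), (432, 87, [500, -144, 228]), (436, 111, [500, -149, 229]), (440, 63, [500, -154, 232]), (444, 22, [499, -144, 304])]
```

```bash
cat > tip.py <<'E'
from h import *
s,K,D=cam("scene"); P=cloud(s,K,D); im=s["img"]; o=env.get_obs(); print(o["time_s"],o["tool_pos"].round(4))
m=(P[...,2]>.11)&(P[...,0]>.4)&(P[...,0]<.8)&(P[...,1]>-.3)&(P[...,1]<0.15)&(im.mean(2)<60)
b=P[m]; i=np.argsort(b[:,2])[:12]; print((b[i]*1000).round().astype(int).tolist())
c=s["img"][170:250,140:220,::-1]; cv2.imwrite("pics/tip_%d.png"%(o["time_s"]*1000),np.clip(cv2.resize(c,None,fx=7,fy=7,interpolation=cv2.INTER_CUBIC)*1.8,0,255).astype(np.uint8))
E
python3 tip.py; ls pics
```

```text
4.7667 [ 0.5319 -0.1824  0.1194]
[[528, -104, 110], [554, -127, 110], [555, -134, 110], [554, -89, 110], [527, -100, 110], [558, -84, 110], [528, -109, 111], [557, -78, 111], [524, -123, 111], [528, -128, 111], [559, -81, 111], [524, -134, 111]]
sc2.png
sc3.png
scc.png
scene0.png
tip_4766.png
top0.png
top3.png
topc.png
```

View pics/tip_4766.png

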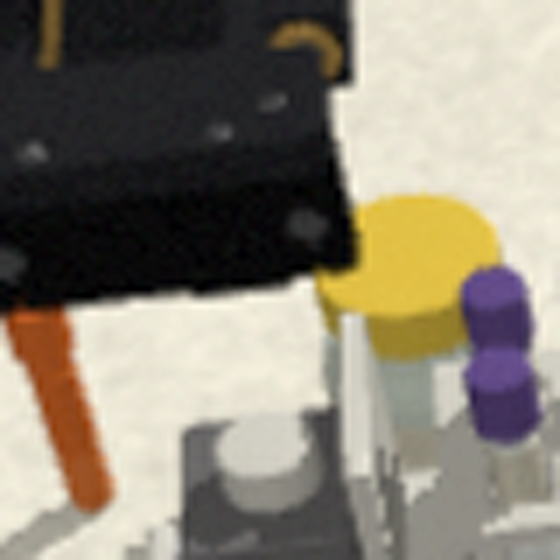

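The tool's body hides the fingertips from the scene camera. The body underside also reads about 37 mm higher than expected. I descend a little at a time, checking force and picture.

```bash
python3 -m pendant '[{"rx":0,"ry":0,"rz":0,"tx":0,"ty":0,"tz":5,"jaw":0},{"rx":0,"ry":0,"rz":0,"tx":0,"ty":0,"tz":5,"jaw":0},{"rx":0,"ry":0,"rz":0,"tx":0,"ty":0,"tz":3,"jaw":0},{"rx":0,"ry":0,"rz":0,"tx":0,"ty":0,"tz":0,"jaw":0}]';python3 tip.py >/dev/null;  python3 - <<'E'
from h import *
s,K,D=cam("scene"); P=cloud(s,K,D); im=s["img"]
g=im.mean(2)
for v in range(207,236,2): print(v,[(u,g[v,u].round().astype(int).item(),(P[v,u]*1000).round().astype(int).tolist()) for u in range(164,188,4)])
E
ls pics
```

```text
time_s: 5.1
tool_pos: [0.5306, -0.1822, 0.1045]
tool_rot: [-179.9, -0.0, 87.4]
force: [-0.4, -0.3, -0.1]
grip_width: 0.0005
207 [(164, 4, [624, -183, 227]), (168, 5, [622, -178, 224]), (172, 6, [623, -173, 224]), (176, 4, [625, -168, 224]), (180, 5, [622, -163, 221]), (184, 8, [623, -157, 221])]
209 [(164, 4, [622, -184, 222]), (168, 3, [622, -179, 221]), (172, 8, [618, -174, 216]), (176, 5, [618, -169, 215]), (180, 7, [617, -164, 213]), (184, 30, [619, -158, 214])]
211 [(164, 3, [617, -185, 214]), (168, 4, [617, -180, 213]), (172, 5, [617, -175, 212]), (176, 4, [618, -170, 212]), (180, 7, [619, -164, 211]), (184, 23, [618, -159, 209])]
213 [(164, 5, [619, -186, 212]), (168, 4, [618, -181, 210]), (172, 7, [616, -176, 207]), (176, 9, [619, -170, 208]), (180, 3, [619, -165, 208]), (184, 9, [619, -160, 206])]
215 [(164, 4, [617, -187, 206]), (168, 6, [618, -182, 206]), (172, 5, [618, -176, 206]), (176, 6, [618, -171, 204]), (180, 7, [618, -166, 203]), (184, 4, [618, -160, 202])]
217 [(164, 6, [617, -188, 203]), (168, 5, [616, -183, 201]), (172, 6, [616, -177, 200]), (176, 30, [619, -172
[... 1028 characters left out ...]
(176, 114, [522, -189, 89]), (180, 115, [521, -183, 87]), (184, 55, [513, -177, 78])]
231 [(164, 126, [427, -224, 1]), (168, 58, [513, -204, 79]), (172, 99, [527, -195, 91]), (176, 114, [528, -189, 90]), (180, 115, [528, -183, 89]), (184, 57, [529, -176, 88])]
233 [(164, 126, [434, -224, 3]), (168, 58, [515, -204, 76]), (172, 112, [530, -196, 89]), (176, 114, [533, -189, 91]), (180, 115, [532, -183, 89]), (184, 69, [534, -176, 88])]
235 [(164, 123, [438, -224, 1]), (168, 58, [518, -205, 75]), (172, 112, [536, -196, 90]), (176, 114, [534, -190, 87]), (180, 115, [539, -183, 90]), (184, 65, [537, -177, 87])]
sc2.png
sc3.png
scc.png
scene0.png
tip_4766.png
tip_5150.png
top0.png
top3.png
topc.png
```

```bash
python3 -m pendant '[{"rx":0,"ry":0,"rz":0,"tx":0,"ty":0,"tz":2,"jaw":0},{"rx":0,"ry":0,"rz":0,"tx":0,"ty":0,"tz":2,"jaw":0},{"rx":0,"ry":0,"rz":0,"tx":0,"ty":0,"tz":2,"jaw":0},{"rx":0,"ry":0,"rz":0,"tx":0,"ty":0,"tz":0,"jaw":0},{"rx":0,"ry":0,"rz":0,"tx":0,"ty":0,"tz":0,"jaw":0}]';python3 tip.py|head -1; ls -t pics|head -1; python3 - <<'E'
from h import *
s,K,D=cam("scene"); P=cloud(s,K,D); g=s["img"].mean(2)
m=(g<70)&(P[...,2]>.13)&(P[...,2]<.3)&(P[...,0]>.6)&(P[...,0]<.66); q=P[m]; print("body end y",np.percentile(q[:,1],[1,50,99]),"x",np.percentile(q[:,0],[1,50,99]),"zmin",np.percentile(q[:,2],1))
print(env.get_obs()["force"])
E
```

```text
time_s: 5.62
tool_pos: [0.5313, -0.1824, 0.0995]
tool_rot: [-180.0, -0.0, 87.4]
force: [-0.3, 0.4, -0.1]
grip_width: 0.0002
5.6667 [ 0.5315 -0.1825  0.0997]
tip_5666.png
body end y [-0.2216047  -0.1847826  -0.14837632] x [0.60100373 0.61841206 0.62764955] zmin 0.19371613867499432
[-0.17597266 -0.47404645  1.84047443]
```

View pics/tip_5666.png

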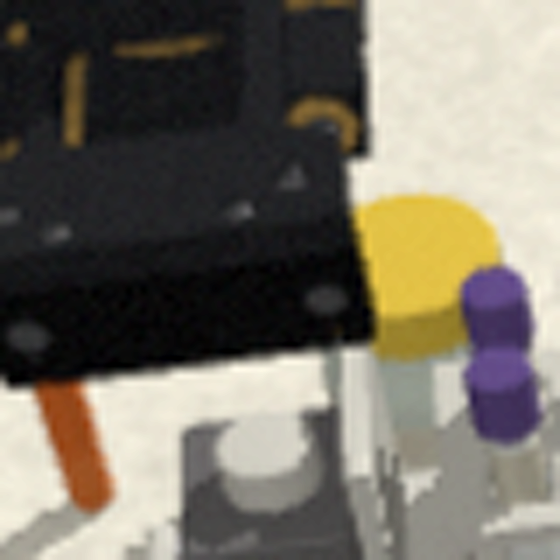

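```bash
python3 - <<'E'
from h import *
for i in range(6):
    cam("scene"); o=env.get_obs(); print(o["time_s"],o["force"].round(2),o["tool_pos"].round(4))
E
```

```text
5.7667 [ 0.41 -0.89 -0.2 ] [ 0.5315 -0.1825  0.0998]
5.8167 [ 1.17 -0.67 -0.49] [ 0.5315 -0.1825  0.0998]
5.8667 [ 0.21  0.28 -0.15] [ 0.5316 -0.1824  0.0998]
5.9167 [-0.64 -0.54  0.3 ] [ 0.5315 -0.1825  0.0998]
5.9667 [-0.05 -0.65  0.05] [ 0.5315 -0.1825  0.0998]
6.0167 [0.7  0.11 0.02] [ 0.5315 -0.1825  0.0997]
```

No contact yet: the force is within ±1 N and the body underside is at z≈0.194. The picture shows the button (265,450 in crop) still uncovered and up. I go on down in small steps.

```bash
python3 -m pendant '[{"rx":0,"ry":0,"rz":0,"tx":0,"ty":0,"tz":3,"jaw":0},{"rx":0,"ry":0,"rz":0,"tx":0,"ty":0,"tz":3,"jaw":0},{"rx":0,"ry":0,"rz":0,"tx":0,"ty":0,"tz":3,"jaw":0},{"rx":0,"ry":0,"rz":0,"tx":0,"ty":0,"tz":3,"jaw":0},{"rx":0,"ry":0,"rz":0,"tx":0,"ty":0,"tz":3,"jaw":0},{"rx":0,"ry":0,"rz":0,"tx":0,"ty":0,"tz":3,"jaw":0},{"rx":0,"ry":0,"rz":0,"tx":0,"ty":0,"tz":0,"jaw":0}]';python3 tip.py|head -1; ls -t pics|head -1; python3 - <<'E'
from h import *
s,K,D=cam("scene"); P=cloud(s,K,D); g=s["img"].mean(2)
m=(g<70)&(P[...,2]>.13)&(P[...,2]<.3)&(P[...,0]>.6)&(P[...,0]<.66); q=P[m]; print("zmin",np.percentile(q[:,2],1))
print(env.get_obs()["force"])
c,K,D=cam("top");im=np.clip(c["img"][:,:,::-1]*1.5,0,255).astype(np.uint8)
cv2.imwrite("pics/top4.png",cv2.resize(im[200:330,350:500],None,fx=5,fy=5))
E
cp pics/$(ls -t pics|grep tip|head -1) pics/tipA.png
```

```text
time_s: 6.6
tool_pos: [0.5309, -0.1823, 0.0808]
tool_rot: [-179.9, -0.0, 87.4]
force: [-0.6, -0.2, -0.9]
grip_width: 0.0003
6.65 [ 0.5311 -0.1824  0.0812]
tip_6650.png
zmin 0.17490020877305046
[ 0.39144571 -0.62110547  0.6726623 ]
```

View pics/tipA.png

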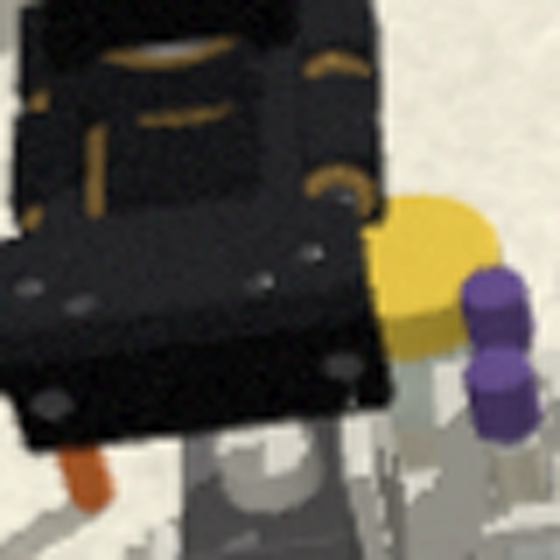

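View pics/top4.png

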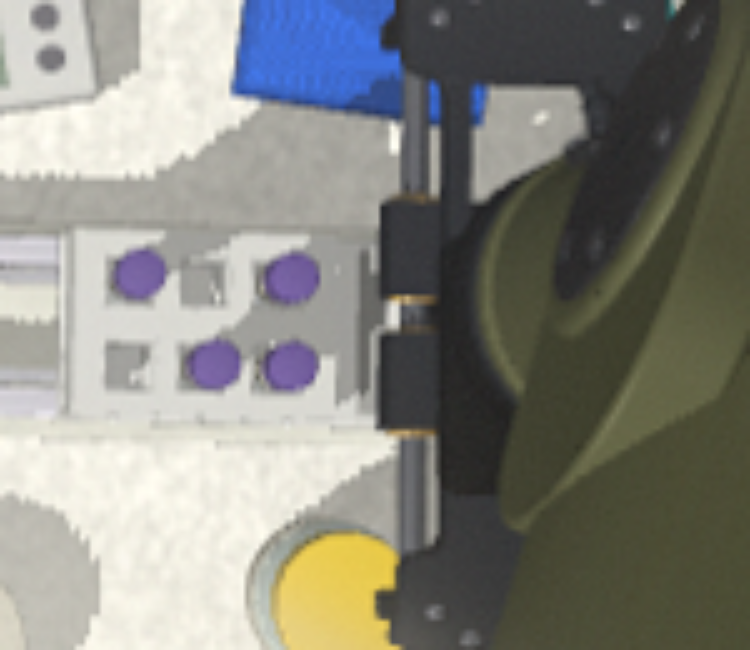

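The dark spot on the button (290,450 in crop) looks like the fingertip's shadow, so the tip is about 1–2 cm above it. I continue gently.

```bash
python3 -m pendant '[{"rx":0,"ry":0,"rz":0,"tx":0,"ty":0,"tz":2.5,"jaw":0},{"rx":0,"ry":0,"rz":0,"tx":0,"ty":0,"tz":2.5,"jaw":0},{"rx":0,"ry":0,"rz":0,"tx":0,"ty":0,"tz":2.5,"jaw":0},{"rx":0,"ry":0,"rz":0,"tx":0,"ty":0,"tz":2.5,"jaw":0},{"rx":0,"ry":0,"rz":0,"tx":0,"ty":0,"tz":2,"jaw":0},{"rx":0,"ry":0,"rz":0,"tx":0,"ty":0,"tz":0,"jaw":0},{"rx":0,"ry":0,"rz":0,"tx":0,"ty":0,"tz":0,"jaw":0}]'; python3 tip.py|head -1;cp pics/$(ls -t pics|grep tip_|head -1) pics/tipB.png
```

```text
time_s: 7.33
tool_pos: [0.5313, -0.1825, 0.0695]
tool_rot: [-180.0, -0.0, 87.4]
force: [-0.1, -0.6, 0.1]
grip_width: 0.0008
7.3833 [ 0.5315 -0.1825  0.0696]
```

View pics/tipB.png

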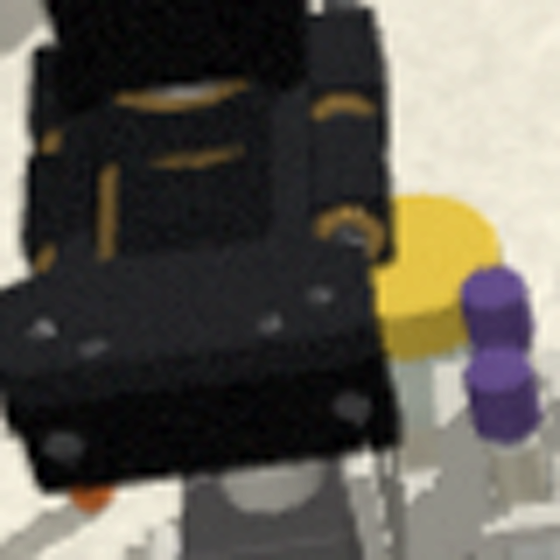

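```bash
python3 -m pendant '[{"rx":0,"ry":0,"rz":0,"tx":0,"ty":0,"tz":2,"jaw":0},{"rx":0,"ry":0,"rz":0,"tx":0,"ty":0,"tz":2,"jaw":0},{"rx":0,"ry":0,"rz":0,"tx":0,"ty":0,"tz":2,"jaw":0},{"rx":0,"ry":0,"rz":0,"tx":0,"ty":0,"tz":0,"jaw":0},{"rx":0,"ry":0,"rz":0,"tx":0,"ty":0,"tz":0,"jaw":0}]'; python3 -m pendant '[{"rx":0,"ry":0,"rz":0,"tx":0,"ty":0,"tz":1.5,"jaw":0},{"rx":0,"ry":0,"rz":0,"tx":0,"ty":0,"tz":0,"jaw":0}]'
```

```text
time_s: 7.8
tool_pos: [0.5318, -0.1825, 0.0639]
tool_rot: [180.0, -0.0, 87.4]
force: [0.5, 0.6, 4.0]
grip_width: 0.0005
time_s: 7.97
tool_pos: [0.5318, -0.1825, 0.0623]
tool_rot: [180.0, 0.0, 87.4]
force: [0.2, 0.5, 4.4]
grip_width: 0.0004
```

Contact confirmed by force (4.4 N). Pressing on to the hard stop.

```bash
python3 -m pendant '[{"rx":0,"ry":0,"rz":0,"tx":0,"ty":0,"tz":1.5,"jaw":0},{"rx":0,"ry":0,"rz":0,"tx":0,"ty":0,"tz":0,"jaw":0}]'; python3 -m pendant '[{"rx":0,"ry":0,"rz":0,"tx":0,"ty":0,"tz":1.5,"jaw":0},{"rx":0,"ry":0,"rz":0,"tx":0,"ty":0,"tz":0,"jaw":0}]'
```

```text
time_s: 8.13
tool_pos: [0.5318, -0.1825, 0.0607]
tool_rot: [180.0, 0.0, 87.4]
force: [0.9, 0.0, 4.5]
grip_width: 0.0005
time_s: 8.3
tool_pos: [0.5317, -0.1826, 0.0592]
tool_rot: [180.0, 0.0, 87.4]
force: [-0.0, -0.3, 4.2]
grip_width: 0.0005
```

```bash
python3 -m pendant '[{"rx":0,"ry":0,"rz":0,"tx":0,"ty":0,"tz":1.5,"jaw":0},{"rx":0,"ry":0,"rz":0,"tx":0,"ty":0,"tz":0,"jaw":0}]'; python3 -m pendant '[{"rx":0,"ry":0,"rz":0,"tx":0,"ty":0,"tz":1,"jaw":0},{"rx":0,"ry":0,"rz":0,"tx":0,"ty":0,"tz":0,"jaw":0},{"rx":0,"ry":0,"rz":0,"tx":0,"ty":0,"tz":0,"jaw":0}]'
```

```text
time_s: 8.47
tool_pos: [0.5318, -0.1826, 0.0585]
tool_rot: [180.0, -0.0, 87.4]
force: [-1.7, 0.3, 8.9]
grip_width: 0.0004
time_s: 8.72
tool_pos: [0.532, -0.1826, 0.0583]
tool_rot: [179.9, -0.0, 87.4]
force: [-3.5, 1.2, 15.4]
grip_width: 0.0005
```

Hard stop reached (15 N, no further travel). Now pushing along the rail.

```bash
python3 -m pendant '[{"rx":0,"ry":0,"rz":0,"tx":1,"ty":0,"tz":0,"jaw":0},{"rx":0,"ry":0,"rz":0,"tx":2,"ty":0,"tz":0,"jaw":0},{"rx":0,"ry":0,"rz":0,"tx":2,"ty":0,"tz":0,"jaw":0},{"rx":0,"ry":0,"rz":0,"tx":2,"ty":0,"tz":0,"jaw":0},{"rx":0,"ry":0,"rz":0,"tx":2,"ty":0,"tz":0,"jaw":0},{"rx":0,"ry":0,"rz":0,"tx":2,"ty":0,"tz":0,"jaw":0}]'; python3 - <<'E'
from h import *
s,K,D=cam("scene"); cv2.imwrite("pics/p1.png",np.clip(cv2.resize(s["img"][160:290,140:400,::-1],None,fx=3,fy=3,interpolation=cv2.INTER_CUBIC)*1.5,0,255).astype(np.uint8))
P=cloud(*cam("top"))
R=P[235:295,220:470].reshape(-1,3); m=(R[:,2]>.066)&(R[:,2]<.084)&(R[:,1]>-.18)&(R[:,1]<0.07)&(abs(R[:,0]-.536)<.025); print("front y",np.percentile(R[m][:,1],99.5)); print(env.get_obs()["force"],env.get_obs()["tool_pos"])
E
```

```text
time_s: 9.22
tool_pos: [0.5325, -0.1731, 0.0583]
tool_rot: [179.9, 0.1, 87.4]
force: [-2.5, -1.9, 14.5]
grip_width: 0.0001
front y -0.052261299005794265
[-2.73076352 -0.14572967 13.54196008] [ 0.53244006 -0.1725798   0.05832828]
```

View pics/p1.png

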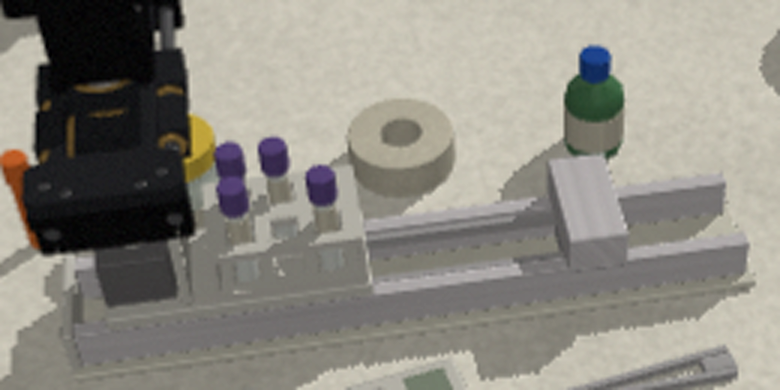

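The carriage has left its start, moving 10 mm with the tool; its front edge is at about (365,270) in the crop and all tubes are standing.

```bash
python3 -m pendant '[{"rx":0,"ry":0,"rz":0,"tx":3,"ty":0,"tz":0,"jaw":0},{"rx":0,"ry":0,"rz":0,"tx":3,"ty":0,"tz":0,"jaw":0},{"rx":0,"ry":0,"rz":0,"tx":3,"ty":0,"tz":0,"jaw":0},{"rx":0,"ry":0,"rz":0,"tx":3,"ty":0,"tz":0,"jaw":0},{"rx":0,"ry":0,"rz":0,"tx":3,"ty":0,"tz":0,"jaw":0},{"rx":0,"ry":0,"rz":0,"tx":3,"ty":0,"tz":0,"jaw":0},{"rx":0,"ry":0,"rz":0,"tx":3,"ty":0,"tz":0,"jaw":0},{"rx":0,"ry":0,"rz":0,"tx":3,"ty":0,"tz":0,"jaw":0}]'; python3 -m pendant '[{"rx":0,"ry":0,"rz":0,"tx":3,"ty":0,"tz":0,"jaw":0},{"rx":0,"ry":0,"rz":0,"tx":3,"ty":0,"tz":0,"jaw":0},{"rx":0,"ry":0,"rz":0,"tx":3,"ty":0,"tz":0,"jaw":0},{"rx":0,"ry":0,"rz":0,"tx":3,"ty":0,"tz":0,"jaw":0},{"rx":0,"ry":0,"rz":0,"tx":3,"ty":0,"tz":0,"jaw":0},{"rx":0,"ry":0,"rz":0,"tx":3,"ty":0,"tz":0,"jaw":0},{"rx":0,"ry":0,"rz":0,"tx":3,"ty":0,"tz":0,"jaw":0},{"rx":0,"ry":0,"rz":0,"tx":3,"ty":0,"tz":0,"jaw":0}]'
```

```text
time_s: 9.98
tool_pos: [0.5336, -0.149, 0.0583]
tool_rot: [179.9, 0.1, 87.4]
force: [-3.0, -1.5, 13.1]
grip_width: 0.0004
time_s: 10.65
tool_pos: [0.5347, -0.1249, 0.0583]
tool_rot: [179.9, 0.1, 87.4]
force: [-2.3, -1.7, 15.0]
grip_width: 0.0005
```

```bash
python3 -m pendant '[{"rx":0,"ry":0,"rz":0,"tx":3,"ty":0,"tz":0,"jaw":0},{"rx":0,"ry":0,"rz":0,"tx":3,"ty":0,"tz":0,"jaw":0},{"rx":0,"ry":0,"rz":0,"tx":3,"ty":0,"tz":0,"jaw":0},{"rx":0,"ry":0,"rz":0,"tx":3,"ty":0,"tz":0,"jaw":0},{"rx":0,"ry":0,"rz":0,"tx":3,"ty":0,"tz":0,"jaw":0},{"rx":0,"ry":0,"rz":0,"tx":3,"ty":0,"tz":0,"jaw":0},{"rx":0,"ry":0,"rz":0,"tx":3,"ty":0,"tz":0,"jaw":0},{"rx":0,"ry":0,"rz":0,"tx":3,"ty":0,"tz":0,"jaw":0}]'; python3 -m pendant '[{"rx":0,"ry":0,"rz":0,"tx":3,"ty":0,"tz":0,"jaw":0},{"rx":0,"ry":0,"rz":0,"tx":3,"ty":0,"tz":0,"jaw":0},{"rx":0,"ry":0,"rz":0,"tx":3,"ty":0,"tz":0,"jaw":0},{"rx":0,"ry":0,"rz":0,"tx":3,"ty":0,"tz":0,"jaw":0},{"rx":0,"ry":0,"rz":0,"tx":3,"ty":0,"tz":0,"jaw":0},{"rx":0,"ry":0,"rz":0,"tx":3,"ty":0,"tz":0,"jaw":0},{"rx":0,"ry":0,"rz":0,"tx":3,"ty":0,"tz":0,"jaw":0}]'; python3 - <<'E'
from h import *
s,K,D=cam("scene"); cv2.imwrite("pics/p2.png",np.clip(cv2.resize(s["img"][160:290,140:400,::-1],None,fx=3,fy=3,interpolation=cv2.INTER_CUBIC)*1.5,0,255).astype(np.uint8))
E
```

```text
time_s: 11.32
tool_pos: [0.5359, -0.1008, 0.0583]
tool_rot: [179.9, 0.0, 87.4]
force: [-2.5, -1.8, 14.6]
grip_width: 0.0004
time_s: 11.9
tool_pos: [0.5369, -0.0797, 0.0583]
tool_rot: [179.9, 0.0, 87.4]
force: [-2.7, -1.5, 14.0]
grip_width: 0.0005
```

View pics/p2.png

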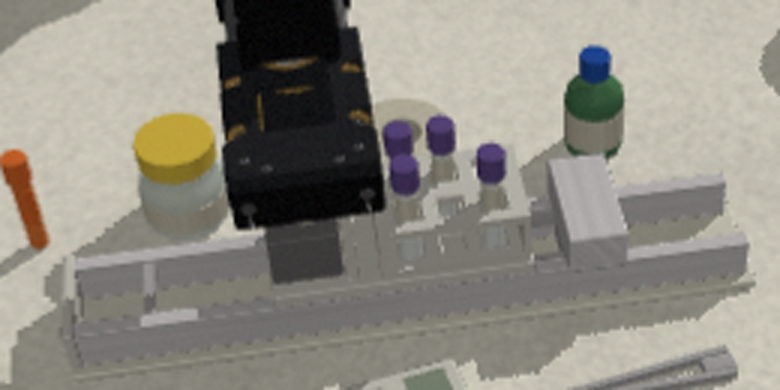

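The carriage's front edge (530,245) is about 20 mm short of the stop face (560,240), and the tubes are standing.

```bash
python3 -m pendant '[{"rx":0,"ry":0,"rz":0,"tx":2,"ty":0,"tz":0,"jaw":0},{"rx":0,"ry":0,"rz":0,"tx":2,"ty":0,"tz":0,"jaw":0},{"rx":0,"ry":0,"rz":0,"tx":2,"ty":0,"tz":0,"jaw":0},{"rx":0,"ry":0,"rz":0,"tx":2,"ty":0,"tz":0,"jaw":0},{"rx":0,"ry":0,"rz":0,"tx":2,"ty":0,"tz":0,"jaw":0},{"rx":0,"ry":0,"rz":0,"tx":2,"ty":0,"tz":0,"jaw":0},{"rx":0,"ry":0,"rz":0,"tx":2,"ty":0,"tz":0,"jaw":0},{"rx":0,"ry":0,"rz":0,"tx":2,"ty":0,"tz":0,"jaw":0}]'; python3 -m pendant '[{"rx":0,"ry":0,"rz":0,"tx":1,"ty":0,"tz":0,"jaw":0},{"rx":0,"ry":0,"rz":0,"tx":1,"ty":0,"tz":0,"jaw":0},{"rx":0,"ry":0,"rz":0,"tx":1,"ty":0,"tz":0,"jaw":0},{"rx":0,"ry":0,"rz":0,"tx":0,"ty":0,"tz":0,"jaw":0}]'; python3 -m pendant '[{"rx":0,"ry":0,"rz":0,"tx":1,"ty":0,"tz":0,"jaw":0},{"rx":0,"ry":0,"rz":0,"tx":1,"ty":0,"tz":0,"jaw":0},{"rx":0,"ry":0,"rz":0,"tx":0,"ty":0,"tz":0,"jaw":0}]'
```

```text
time_s: 12.62
tool_pos: [0.5377, -0.0637, 0.0583]
tool_rot: [179.9, 0.0, 87.4]
force: [-2.2, -1.2, 14.1]
grip_width: 0.0006
time_s: 12.95
tool_pos: [0.5378, -0.061, 0.0583]
tool_rot: [179.9, 0.1, 87.4]
force: [-2.1, -2.2, 14.2]
grip_width: 0.0007
time_s: 13.2
tool_pos: [0.5378, -0.0608, 0.0583]
tool_rot: [179.9, 0.2, 87.3]
force: [-2.4, -4.2, 13.4]
grip_width: 0.0006
```

```bash
python3 -m pendant '[{"rx":0,"ry":0,"rz":0,"tx":1,"ty":0,"tz":0,"jaw":0},{"rx":0,"ry":0,"rz":0,"tx":1,"ty":0,"tz":0,"jaw":0},{"rx":0,"ry":0,"rz":0,"tx":1,"ty":0,"tz":0,"jaw":0},{"rx":0,"ry":0,"rz":0,"tx":0,"ty":0,"tz":0,"jaw":0}]'; cat > fr.py <<'E'
from h import *
s,K,D=cam("scene"); cv2.imwrite("pics/p_%d.png"%(env.get_obs()["time_s"]*1000),np.clip(cv2.resize(s["img"][170:270,230:390,::-1],None,fx=5,fy=5,interpolation=cv2.INTER_CUBIC)*1.5,0,255).astype(np.uint8))
c,K,D=cam("top"); P=cloud(c,K,D); cv2.imwrite("pics/q_%d.png"%(env.get_obs()["time_s"]*1000),np.clip(cv2.resize(c["img"][230:300,250:410,::-1],None,fx=5,fy=5,interpolation=cv2.INTER_CUBIC)*1.5,0,255).astype(np.uint8))
R=P[235:295,220:470].reshape(-1,3); k=abs(R[:,0]-.540)<.02
m=k&(R[:,2]>.069)&(R[:,2]<.084)&(R[:,1]>-.18)&(R[:,1]<0.2); print("front y",np.percentile(R[m][:,1],99.5))
m=k&(R[:,2]>.054)&(R[:,2]<.062)&(R[:,1]>0.03)&(R[:,1]<0.2); print("stop y",np.percentile(R[m][:,1],[.5,99.5]))
o=env.get_obs();print(o["time_s"],o["force"].round(1),o["tool_pos"])
E
python3 fr.py; cp $(ls -t pics/p_*|head -1) pics/pA.png;cp $(ls -t pics/q_*|head -1) pics/qA.png
```

```text
time_s: 13.53
tool_pos: [0.5378, -0.0604, 0.0583]
tool_rot: [179.9, 0.4, 87.2]
force: [-3.2, -8.3, 13.4]
grip_width: 0.0008
front y 0.0584795612624045
stop y [0.06098507 0.09646422]
13.6333 [-2.6 -9.3 13.2] [ 0.53780995 -0.06040544  0.0583242 ]
```

View pics/pA.png

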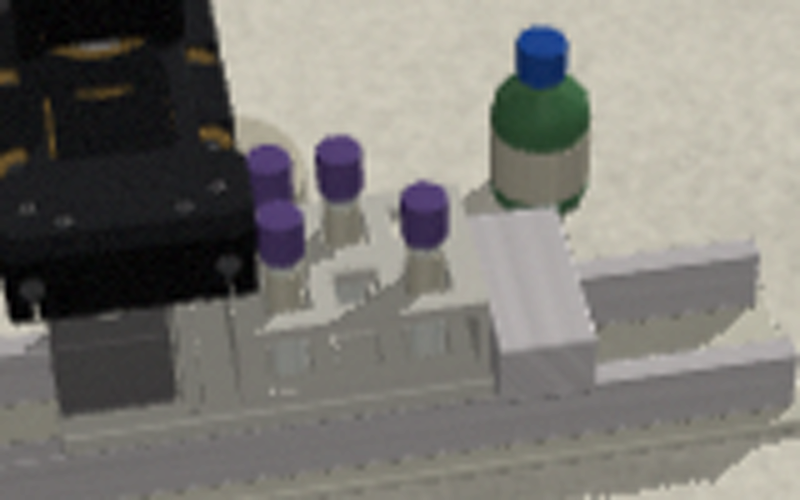

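View pics/qA.png

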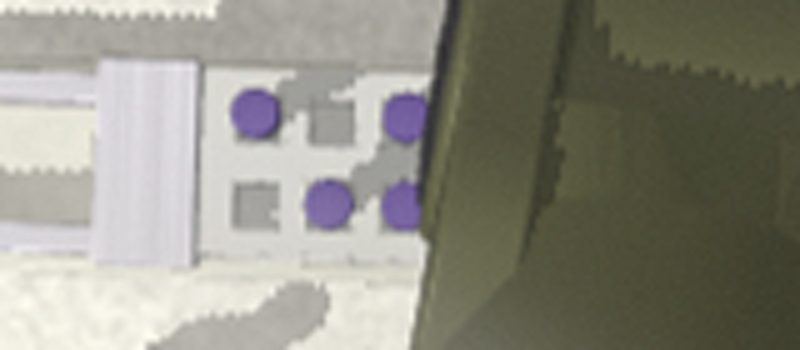

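The carriage is visibly against the stop block (crop 490,350) and has stalled under 9 N of push. I let go straight up.

```bash
python3 -m pendant '[{"rx":0,"ry":0,"rz":0,"tx":0,"ty":0,"tz":-3,"jaw":0},{"rx":0,"ry":0,"rz":0,"tx":-2,"ty":0,"tz":-6,"jaw":0},{"rx":0,"ry":0,"rz":0,"tx":-4,"ty":0,"tz":-10,"jaw":0},{"rx":0,"ry":0,"rz":0,"tx":-4,"ty":0,"tz":-20,"jaw":0},{"rx":0,"ry":0,"rz":0,"tx":0,"ty":0,"tz":-30,"jaw":0},{"rx":0,"ry":0,"rz":0,"tx":0,"ty":0,"tz":-30,"jaw":0},{"rx":0,"ry":0,"rz":0,"tx":-30,"ty":0,"tz":-20,"jaw":0},{"rx":0,"ry":0,"rz":0,"tx":-30,"ty":0,"tz":0,"jaw":0},{"rx":0,"ry":0,"rz":0,"tx":-30,"ty":0,"tz":0,"jaw":0},{"rx":0,"ry":0,"rz":0,"tx":-30,"ty":0,"tz":0,"jaw":0},{"rx":0,"ry":0,"rz":0,"tx":-30,"ty":0,"tz":0,"jaw":0},{"rx":0,"ry":0,"rz":0,"tx":-30,"ty":0,"tz":0,"jaw":0},{"rx":0,"ry":0,"rz":0,"tx":0,"ty":0,"tz":0,"jaw":0},{"rx":0,"ry":0,"rz":0,"tx":0,"ty":0,"tz":0,"jaw":0},{"rx":0,"ry":0,"rz":0,"tx":0,"ty":0,"tz":0,"jaw":0}]'; python3 fr.py; cp $(ls -t pics/p_*|head -1) pics/pB.png; python3 - <<'E'
from h import *
P=cloud(*cam("scene")); P2=cloud(*cam("top"))
for Q in (P,P2):
  q=Q.reshape(-1,3); m=(np.hypot(q[:,0]-.537,q[:,1]+.0655)<.009)&(q[:,2]<.13); print("button z",m.sum(),np.median(q[m][:,2]))
E
```

```text
time_s: 14.88
tool_pos: [0.5284, -0.2433, 0.1753]
tool_rot: [-179.9, -0.1, 87.4]
force: [1.0, 0.3, -0.6]
grip_width: 0.0007
front y 0.05832929063428184
stop y [0.06093635 0.09639805]
14.9833 [-0.2 -0.4 -0.8] [ 0.52894168 -0.24241113  0.17535205]
button z 66 0.08899249646974805
button z 97 0.08799246957586648
```

```bash
ls -t pics | head -3
```

```text
pB.png
q_14983.png
p_14933.png
```

View pics/pB.png

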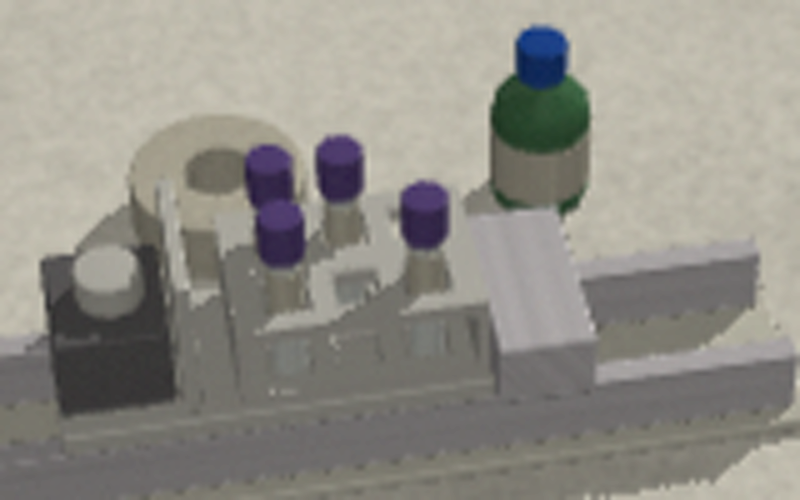

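The button is up (z 88–89 mm in both views), the carriage has not moved since release, and all four tubes are standing. Handing in.

```bash
python3 -c "
from cell import env
print(env.sign_off())"
```

```text
the job is handed in; nothing more can be done
None
```

I pressed the lock button with closed fingertips to its hard stop (about 15 N). I then pushed the carriage about 122 mm along the rail until it stalled against the end stop at about 9 N, and let go straight up. The job was handed in at about 15 s; no verdict is reported.

**Last checks:**
- **Button:** its top reads 88–89 mm in both camera views, so it is up again.
- **Carriage:** its front reading did not change when I let go, and the wrist force is near zero.
- **Tubes:** all four are upright in the rack, by eye in the last picture.
- **Other things on the bench:** I saw no sign of contact, but I did not measure their positions again at the end.

**What disagreed:**
- **Tool height:** the fingertips stood about 36–38 mm higher than the reported tool position implied, judging by the camera and the height of contact. I found contact with the button by force.
- **Gap at the stop:** the depth edges suggest about 2.5 mm between the carriage front and the stop. I put this down to edge error, since the carriage stalled there, the picture shows it against the block, and the button sprang fully up.

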